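Hold a brass plate in the marking-out corner

ROBOT

A 6-joint arm with a two-finger parallel gripper is mounted at the origin on the work surface. World frame = base frame: x ahead of the robot, y to its left, z up, the work surface at z = 0. Lengths are in m, angles in rad, forces in N, time in s.
With the tool pointing down it reaches from about 0.35 to 0.975 m from the base axis. Payload 4.9 kg.
Tool frame: the origin (TCP) lies midway between the tips of the shut fingers; the grasp point (between the pads) lies 19 mm behind it; z points along the fingers, y is the line along which they close (so a half turn about z gives the same grasp; the last joint's range is limited). The gripper opens to 85 mm and grips with 20 to 120 N. Pads are 22 mm wide; open, the fingers measure 114 mm over their backs; the gripper's body (76 mm by 85 mm) begins 54 mm behind the grasp point. The pads swing forward as they close: fully open they stand 13 mm farther back than shut.
Start: joints at [-1.448, 0.053, 1.613, -0, 1.476, -0.119], TCP at [0.15, -0.607, 0.231] pointing down, gripper open.
Joint ranges: [-3.01, 3.01], [-1.01, 2.22], [0.06, 2.58], [-1.02, 4.17], [0.09, 2.62], [-3.14, 3.14]. Speed limits (rad/s): [2.57, 2.57, 3.14, 3.14, 3.14, 3.14].

INTERFACE

Orientations are given as a unit quaternion [w, x, y, z].
In Python, from plant import manip, grab_frame, camera_params, job_done gives the robot as it stands (manip), with the cameras as plain functions and the job as plain functions.
- The arm moves only by the shell command python3 shift.py, which reads ROWS from standard input. ROWS is a JSON list that holds a single list of rows (three levels of brackets), with 1 to 5 rows, each of 7 numbers: the opening from 0.0 (shut) to 1.0 (fully open), then dx, dy, dz in shares of the most that a row can go, 1 being 62.5 mm, then a rotation vector rx, ry, rz in normalised numbers (1 is 4 rad); each row shifts and turns the commanded pose from where the row before left it, along the tool's axes as they then stand; what a row does not reach is not made up. A row lasts 1/8 s, in which the tool goes at most 0.0625 m and 0.188 rad, less where a joint would pass 70% of its speed; a pose out of reach is approached as far as the arm can. The fingers move at their own pace and stop on an object; the grip force is fixed at half the most. Time passes only in rows, so rows that do not move let the fingers close. It prints the time, the measured TCP pose, the force, the opening and the grip force at its end. No shift or turn number may pass 1 either way. Input that does not fit is refused with a message, and nothing moves.
- manip.state(): the state, without advancing time (a new reading comes with each control period).
- grab_frame(name): name is "side" or "top" or "wrist"; returns the picture (400x640x3 uint8, red, green, blue); there is no depth.
- camera_params(name): a dict with "intrinsics" (3x3 intrinsics, pixels), "k1" (the pictures are not rectified: a ray, as slopes to the right and down, at radius r is drawn at 1 + k1 r^2 times it, then the intrinsics apply), "xyz" and "orientation" of the camera in the world. Camera axes: x right, y down, z forward; pixel columns grow to the right and rows downward; lengths in m; the calibration is good to about 2 mm. A picture is of the moment at which its call begins: read the wrist's pose just before it. camera_params takes no time and is no camera call; for the wrist camera it gives the pose at the moment of the call.
- job_done(): hands the job in; it is judged then, once.
The state is a dict: "time": time; "joint_pos": joint angles; "joint_vel": joint speeds; "joint_efforts": joint torques, N m; "tool_pos": TCP position; "tool_rot": TCP orientation; "contact_force": force on the tool from outside, world axes, zero at the start; "ft_torque": the same for the moment, N m; "gripper_width": opening from 0.0 (shut) to 1.0 (fully open); "grasp_force": force on a finger pad.
Only numpy, scipy, OpenCV 4.12 (cv2) and the standard library are available. Lean on these libraries where they do the work, as an engineer would, in place of code of your own. Each camera call takes 0.05 s, during which the arm holds its last target. There are 200 camera calls.

TASK

Take the blued brass plate off the sloping wooden rest, stand it upright on its short edge on the black granite surface plate, and press it into the corner for scribing: its bare back flat against the iron angle plate's face, blue face outwards, and its side edge against the steel end stop. Finish while still holding it there, bearing down on the granite and pushed firmly against both stops at once; do not let go. Leave the scribing gauge, try square and file where they are.

Things in the scene. Friction and masses are not known exactly. Their poses are not given: they have to be found in the camera images.
- blank: Brass plate 8 mm thick (x) x 90 wide (y) x 120 tall (z), about 0.7 kg, loose; dark blue dye on its +x face, bare brass on its -x back. Origin: middle of the lower 90 mm edge, mid-thickness; +z runs up the plate, +x out of the blue face. At the start it leans 35 degrees (0.61 rad), top towards the rest's -x, and its upper 63 mm stands free above the rest's board, front and back
- blue_face (a point): Centre of the blank's blue face (4, 0, 60 mm in the blank's frame)
- rest: Fixed wooden rest, foot 130 x 120 mm, origin under the foot (5 mm off its middle in x), at bench height. Its board slopes 0.61 rad from vertical, top towards -x, and reaches 57 mm up the blank's back; a 10 mm ledge square to the board carries the blank's lower edge, 45 mm in +x of the rest's origin and 30 mm above the bench
- surface_plate: Fixed black granite surface plate, 200 mm (x) x 300 mm (y) x 50 mm high; origin at the centre of its underside, on the bench, so its top is 50 mm above it
- angle_plate: Fixed grey cast-iron angle plate standing on the granite, 90 mm (x) x 130 mm (y) x 78 mm high; origin at the centre of its underside, level with the granite's top. Its flat upright face looks along its own +x, 45 mm from the origin; webs and foot are behind it. The upright blank overtops it by 42 mm. Friction on granite and iron is about 0.5 to 0.7
- end_stop: Fixed steel bracket screwed to the angle plate's face, axes parallel to the angle plate's. Its stop leg stands out 34 mm (+x), 10 mm thick, 74 high; the stop face looks along -y, the screwed flange reaches 35 mm to +y. Origin: the corner, where angle-plate face, stop face and granite top meet. The seated blank's origin is at (4, -45, 0 mm) here, axes parallel
- scribing_gauge: Loose scribing gauge (bystander): iron base 62 x 46 x 28 mm with a spindle and scriber, 150 mm tall in all; origin under the base. It stands on the granite beyond the end stop, on the +y side
- try_square: Loose try square lying on the bench (bystander), stock 100 mm, blade 150 mm; origin under the middle of the stock
- file: Loose file with a blue handle lying on the bench (bystander), 280 mm long, 21 mm high; origin under its middle

How it is judged:
By the outcome, as a careful person would: the job done as asked, in the order asked, and still so for the second after the job is handed in, while the arm keeps its last pose, push and grip.
It also fails if it takes over 67 s, if anything falls off the work surface, if the arm or the gripper's body presses on something with over 40 N, if the wrist force passes 120 N, or if a joint passes its speed limit or range.

## Working session

There is one attempt and no reset: what is moved stays moved. The work goes in short steps, Python scripts to look and compute and a shell command to move; the robot and the scene stay as the last step left them, time stands still between calls to the robot, and variables do not carry over. Pictures are saved under pics/ and viewed, at most 13 in all, crops included, and the job is handed in when it is done.

```bash
ls; mkdir -p pics; python3 - <<'E'
from plant import manip, grab_frame, camera_params, job_done
import cv2,numpy as np
for n in("side","top"):
    im=grab_frame(n); cv2.imwrite(f"pics/{n}0.png",im[:,:,::-1])
    print(n,camera_params(n))
s=manip.state();print(s)
print(camera_params("wrist"))
E
```

```text
pics
plant.py
shift.py
side {'intrinsics': array([[364.01381601,   0.        , 319.00239937],
       [  0.        , 364.01381601, 198.8643654 ],
       [  0.        ,   0.        ,   1.        ]]), 'k1': -0.037515620566125604, 'xyz': array([ 0.29737855, -0.52706632,  0.69715331]), 'orientation': array([-0.37997937,  0.88519805, -0.24701312,  0.10499813])}
top {'intrinsics': array([[455.62870951,   0.        , 316.1655461 ],
       [  0.        , 455.62870951, 196.84027759],
       [  0.        ,   0.        ,   1.        ]]), 'k1': -0.0801038906183823, 'xyz': array([0.51152498, 0.02481154, 0.97786076]), 'orientation': array([ 0.0454155 , -0.69738492,  0.71345584, -0.0507195 ])}
{'time': 0.1, 'joint_pos': array([-1.44799596e+00,  5.32929048e-02,  1.61416554e+00, -1.72357471e-05,
        1.47599637e+00, -1.18992478e-01]), 'joint_vel': array([-4.14761215e-04, -1.87980553e-03, -2.62830545e-03,  6.49398619e-05,
        1.41929302e-03,  1.02328939e-03]), 'joint_efforts': array([ 3.18664543e-04, -3.94899917e+01, -3.71362674e+01, -9.54471216e-05,
        3.92136863e-03, -1.28943459e-06]), 'tool_pos': array([ 0.14958267, -0.6062523 ,  0.23017939]), 'tool_rot': array([-9.31064041e-04,  9.92700395e-01,  1.20602899e-01, -1.03511245e-05]), 'contact_force': array([-0.87306837,  0.16820938, -0.36964392]), 'ft_torque': array([ 0.02696303,  0.07471001, -0.00195701]), 'grasp_force': 0.0, 'gripper_width': 1.0003689958653725}
{'intrinsics': array([[296.10157413,   0.        , 316.21264331],
       [  0.        , 296.10157413, 193.06840319],
       [  0.        ,   0.        ,   1.        ]]), 'k1': -0.02281822093098032, 'xyz': array([ 0.22174471, -0.58955085,  0.37349331]), 'orientation': array([ 0.11573903,  0.77868922, -0.60979551, -0.09163523])}
```

View pics/side0.png

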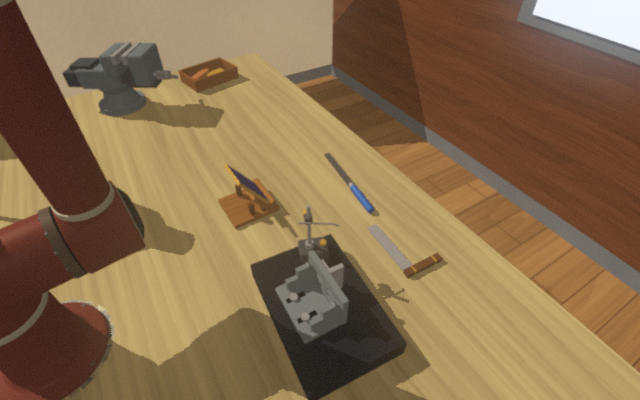

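View pics/top0.png

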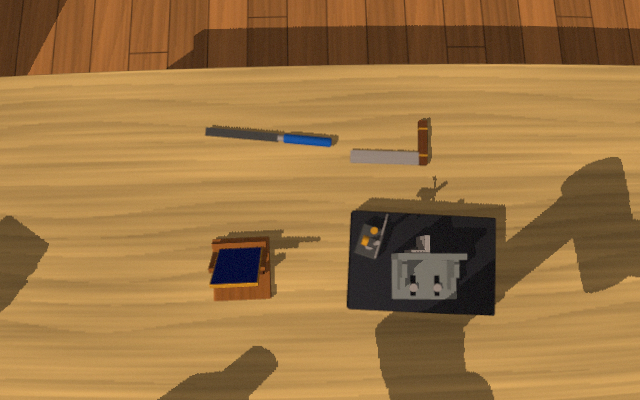

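The top view shows up as +x and right as −y. The blank on its rest is near (237,267), the granite near (422,262), and the angle plate face along row ≈255, with the stop leg near (424,243). The side view agrees: the blank leans towards the robot. I'll get a closer wrist view over the granite on the way.

Units first: shifts go in shares of 62.5 mm and turns go in shares of 4 rad. So 0.0456 m is 0.7296, -0.0283 m is -0.4528.

```bash
cat > h.py <<'E'
from plant import manip, grab_frame, camera_params, job_done
import cv2,numpy as np
from scipy.spatial.transform import Rotation as Ro
def R(q): return Ro.from_quat(np.r_[q[1:],q[0]])
def ray(p,c):
    K=c["intrinsics"]; d=np.array([[*p]],float).reshape(-1,1,2)
    n=cv2.undistortPoints(d,K,np.array([c["k1"],0,0,0])).reshape(-1,2)
    v=R(c["orientation"]).apply(np.c_[n,np.ones(len(n))]); return np.array(c["xyz"]),v
def onz(p,c,z):
    o,v=ray(p,c); return o+v*((z-o[2])/v[:,2])[:,None]
def proj(P,c):
    p=R(c["orientation"]).inv().apply(np.atleast_2d(P)-c["xyz"])
    n=p[:,:2]/p[:,2:]; n=n*(1+c["k1"]*(n**2).sum(1))[:,None]
    return n*np.diag(c["intrinsics"])[:2]+c["intrinsics"][:2,2]
def tri(rays):  # rays: list of (o,v)
    A=0;b=0
    for o,v in rays:
        v=v/np.linalg.norm(v);M=np.eye(3)-np.outer(v,v);A=A+M;b=b+M@o
    P=np.linalg.solve(A,b); return P,[np.linalg.norm(np.cross(P-o,v/np.linalg.norm(v))) for o,v in rays]
def go(pos,rot):  # rotation first, then translation in the turned axes
    s=manip.state(); r=R(s["tool_rot"])
    print("rotvec",(r.inv()*rot).as_rotvec().round(4),"then shift",rot.inv().apply(np.array(pos)-s["tool_pos"]).round(4))
def snap(name,cam):
    c=camera_params(cam); im=grab_frame(cam); cv2.imwrite(f"pics/{name}.png",im[:,:,::-1])
    np.save(f"pics/{name}.npy",c,allow_pickle=True); return im,c
def load(name): return cv2.imread(f"pics/{name}.png"),np.load(f"pics/{name}.npy",allow_pickle=True).item()
E
echo '[[[1,0.7296,-0.4528,-0.3408,0,0,0],[1,0.7296,-0.4528,-0.3408,0,0,0],[1,0.7296,-0.4528,-0.3408,0,0,0],[1,0.7296,-0.4528,-0.3408,0,0,0],[1,0.7296,-0.4528,-0.3408,0,0,0]]]' | python3 shift.py
echo '[[[1,0.7296,-0.4528,-0.3408,0,0,-0.045],[1,0.8,-0.16,-0.32,0,0,-0.045],[1,0.8,0,0,0,0,-0.045],[1,0,0,0,0,0,-0.045],[1,0,0,0,0,0,-0.045]]]' | python3 shift.py
echo '[[[1,0,0,0,0,0,-0.045],[1,0,0,0,0,0,-0.045],[1,0,0,0,0,0,-0.02],[1,0,0,0,0,0,0],[1,0,0,0,0,0,0]]]' | python3 shift.py
python3 -c "
from h import *
snap('w1','wrist'); s=manip.state(); print(s['tool_pos'],R(s['tool_rot']).as_matrix().round(3),s['joint_pos'])"
```

```text
time: 0.72
tool_pos: [0.338, -0.4132, 0.338]
tool_rot: [-0.0, 0.993, 0.12, -0.0]
contact_force: [-0.1, 0.1, 0.0]
gripper_width: 1.002
grasp_force: 0.0
time: 1.35
tool_pos: [0.4579, -0.3177, 0.3784]
tool_rot: [-0.001, 0.839, 0.544, -0.0]
contact_force: [0.0, 0.1, -0.1]
gripper_width: 0.998
grasp_force: 0.0
time: 1.98
tool_pos: [0.4573, -0.3185, 0.3788]
tool_rot: [-0.0, 0.704, 0.711, -0.0]
contact_force: [0.1, -0.1, 0.7]
gripper_width: 0.997
grasp_force: 0.0
[ 0.45733577 -0.31848839  0.37888852] [[-0.01  1.   -0.  ]
 [ 1.    0.01  0.  ]
 [ 0.   -0.   -1.  ]] [-7.41843604e-01 -1.52844928e-01  1.56968476e+00  2.69473431e-06
  1.72509966e+00 -7.51931557e-01]
```

View pics/w1.png

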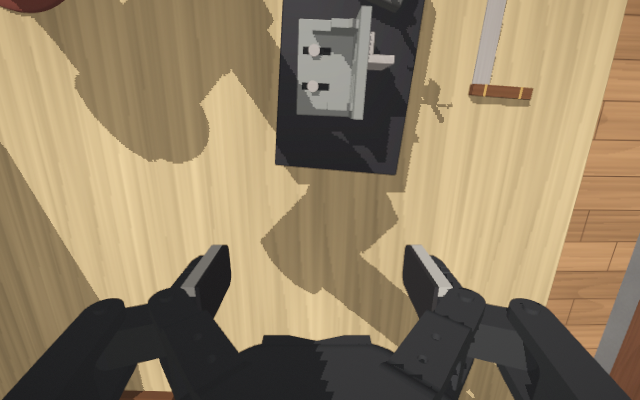

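The wrist view (image right = +x, up = +y) shows the granite at top centre, with its near edge from (277,165) to (397,175). The angle plate top spans columns 297–372, and the stop leg is near (380,60). I'll move +y for a close view.

To row units: 0.05 m is 0.8, 0.03 m is 0.48.

```bash

echo '[[[1,0.8,-0.32,0,0,0,0],[1,0.8,-0.32,0,0,0,0],[1,0.48,-0.16,0,0,0,0],[1,0,0,0,0,0,0],[1,0,0,0,0,0,0]]]' | python3 shift.py
python3 -c "
from h import *
im,c=snap('w2','wrist')
cv2.imwrite('pics/w2c.png',cv2.resize(im[0:260,200:600],None,fx=2,fy=2,interpolation=cv2.INTER_CUBIC)[:,:,::-1])"
```

```text
time: 2.65
tool_pos: [0.4061, -0.1894, 0.3791]
tool_rot: [0.0, 0.703, 0.711, -0.0]
contact_force: [0.0, 0.4, 0.1]
gripper_width: 1.003
grasp_force: 0.0
```

View pics/w2c.png

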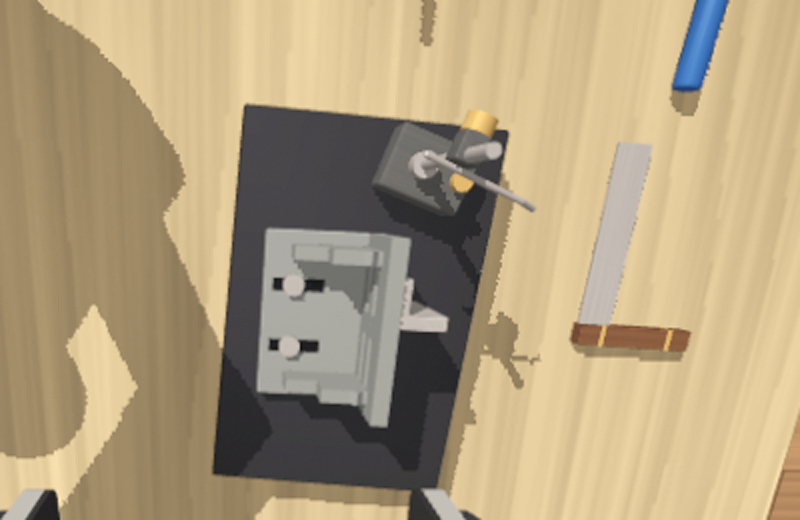

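The close-up (2× crop from (200,0)) shows the angle plate's face top edge from crop (410,238) to (387,427), and the stop leg's top tip at (447,318)–(447,331). The gauge is at (430,165), well to +y. I'll compute these points.

```bash
python3 - <<'E'
from h import *
im,c=load('w2'); g=cv2.cvtColor(im,cv2.COLOR_BGR2GRAY)
def sub(im,pts,w=3):
    g=cv2.cvtColor(im,cv2.COLOR_BGR2GRAY)
    return cv2.cornerSubPix(g,np.array(pts,np.float32).reshape(-1,1,2),(w,w),(-1,-1),(3,30,.01)).reshape(-1,2)
p=np.array([[410,238],[387,427],[447,331],[447,318]],float)/2+[200,0]
q=sub(im,p); print(q.round(1).tolist())
print("w2 z=.128/.124",onz(q,c,.128).round(4).tolist(),onz(q[2:],c,.124).round(4).tolist())
gr=np.array([[247,105],[508,130],[438,490],[213,474]])/2+[200,0]
G=onz(sub(im,gr),c,.05); print("granite",G.round(4).tolist(),[np.linalg.norm(G[i]-G[i-1]).round(4) for i in range(4)])
im1,c1=load('w1')
# predicted places of the same points in w1/top for matching
for n in('w1',):
    i,cc=load(n); pr=proj(np.r_[onz(q[:2],c,.128),onz(q[2:],c,.124)],cc); s=sub(i,pr); print(n,pr.round(1).tolist(),s.round(1).tolist())
    for k in range(4):
        o,v=ray(q[k],c);o1,v1=ray(s[k],cc);P,e=tri([(o,v[0]),(o1,v1[0])]);print(P.round(4),np.round(e,4))
ct=camera_params('top'); it=cv2.imread('pics/top0.png')
pr=proj(np.r_[onz(q[:2],c,.128),onz(q[2:],c,.124)],ct); s=sub(it,pr);print('top',pr.round(1).tolist(),s.round(1).tolist())
for k in range(4):
    o,v=ray(q[k],c);o1,v1=ray(s[k],ct);P,e=tri([(o,v[0]),(o1,v1[0])]);print(P.round(4),np.round(e,4))
E
```

```text
[[404.79998779296875, 118.9000015258789], [393.1000061035156, 213.10000610351562], [422.6000061035156, 165.39999389648438], [423.6000061035156, 158.5]]
w2 z=.128/.124 [[0.5203, -0.1346, 0.128], [0.5162, -0.2652, 0.128], [0.5505, -0.1957, 0.128], [0.5509, -0.1863, 0.128]] [[0.552, -0.1966, 0.124], [0.5524, -0.187, 0.124]]
granite [[0.4127, -0.0442, 0.05], [0.6088, -0.0592, 0.05], [0.5859, -0.3531, 0.05], [0.3894, -0.3403, 0.05]] [np.float64(0.297), np.float64(0.1967), np.float64(0.2948), np.float64(0.1969)]Traceback (most recent call last):
  File "<stdin>", line 14, in <module>
  File "<stdin>", line 5, in sub
cv2.error: OpenCV(4.12.0) :-1: error: (-5:Bad argument) in function 'cornerSubPix'
> Overload resolution failed:
>  - Layout of the output array corners is incompatible with cv::Mat
>  - Expected Ptr<cv::UMat> for argument 'corners'
```

To row units: 0.06 m is 0.96, 0.03 m is 0.48.

```bash

echo '[[[1,0.96,0,0,0,0,0],[1,0.96,0,0,0,0,0],[1,0.96,0,0,0,0,0],[1,0.96,0,0,0,0,0],[1,0.48,0,0,0,0,0]]]' | python3 shift.py
echo '[[[1,0,0,0,0,0,0],[1,0,0,0,0,0,0]]]' | python3 shift.py
python3 -c "
from h import *
im,c=snap('w3','wrist')
print(manip.state()['tool_pos'])"
```

```text
time: 3.32
tool_pos: [0.4032, 0.0827, 0.379]
tool_rot: [-0.0, 0.703, 0.712, -0.0]
contact_force: [0.8, -0.2, 0.7]
gripper_width: 1.004
grasp_force: 0.0
time: 3.58
tool_pos: [0.4034, 0.0801, 0.3788]
tool_rot: [-0.0, 0.704, 0.711, -0.0]
contact_force: [0.6, -0.3, 0.2]
gripper_width: 1.0
grasp_force: 0.0
[0.40342149 0.07980288 0.37887198]
```

View pics/w3.png

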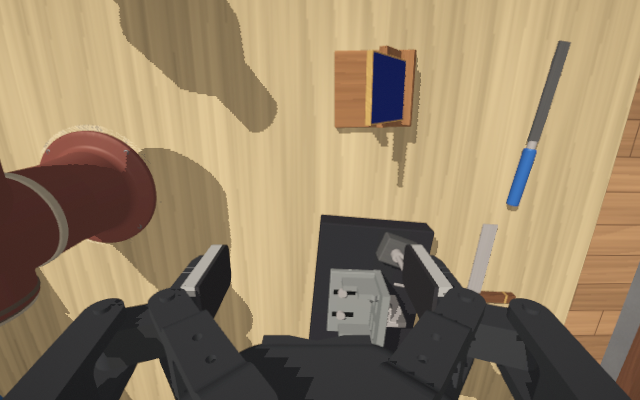

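The blank is at (388,88) with its blue quad in columns 372–406, top edge to the left (−x), on the rest at about (375,90). I'll take a second wrist view for triangulation, moved +y by about 0.1.

To row units: 0.05 m is 0.8, 0.015 m is 0.24.

```bash

echo '[[[1,0.8,0.24,0,0,0,0],[1,0.8,0.24,0,0,0,0],[1,0,0,0,0,0,0],[1,0,0,0,0,0,0]]]' | python3 shift.py
python3 - <<'E'
from h import *
im,c=snap('w4','wrist'); cv2.imwrite('pics/w4c.png',cv2.resize(im[60:260,270:470],None,fx=3,fy=3,interpolation=cv2.INTER_CUBIC)[:,:,::-1])
def sub(im,pts,w=3):
    g=cv2.cvtColor(im,cv2.COLOR_BGR2GRAY)
    return cv2.cornerSubPix(g,np.ascontiguousarray(pts,np.float32).reshape(-1,1,2),(w,w),(-1,-1),(3,30,.01)).reshape(-1,2)
i2,c2=load('w2');q=sub(i2,np.array([[410,238],[387,427],[447,331],[447,318]])/2+[200,0])
X=np.r_[onz(q[:2],c2,.128),onz(q[2:],c2,.124)]
ct=camera_params('top'); L={'w1':load('w1'),'top':(cv2.imread('pics/top0.png'),ct)}
for n,(i,cc) in L.items():
    pr=proj(X,cc); s=sub(i,pr); print(n,pr.round(1).tolist(),s.round(1).tolist())
    for k in range(4):
        o,v=ray(q[k],c2);o1,v1=ray(s[k],cc);P,e=tri([(o,v[0]),(o1,v1[0])]);print(P.round(4),np.round(e,4))
# blank blue quad
Q={}
for n in('w3','w4'):
    i,cc=load(n); h=cv2.cvtColor(i,cv2.COLOR_BGR2HSV); m=cv2.inRange(h,(105,120,20),(130,255,150))
    ct_,_=cv2.findContours(m,0,2); k=max(ct_,key=cv2.contourArea); a=cv2.approxPolyDP(k,4,True).reshape(-1,2); print(n,cv2.contourArea(k),a.tolist())
E
```

```text
time: 4.12
tool_pos: [0.4322, 0.1801, 0.3789]
tool_rot: [0.0, 0.704, 0.71, -0.0]
contact_force: [0.8, -0.5, -0.6]
gripper_width: 1.004
grasp_force: 0.0
w1 [[371.6, 6.1], [362.3, 119.7], [393.4, 63.4], [394.3, 55.2]] [[371.6000061035156, 5.699999809265137], [362.29998779296875, 119.30000305175781], [393.6000061035156, 62.79999923706055], [393.8999938964844, 54.70000076293945]]
[ 0.5201 -0.1345  0.1291] [0. 0.]
[ 0.5159 -0.2646  0.1294] [0.0001 0.0001]
[ 0.5516 -0.1961  0.1257] [0.0002 0.0002]
[ 0.5515 -0.1867  0.1258] [0.0002 0.0002]
top [[399.0, 252.2], [468.1, 252.5], [430.5, 234.5], [425.4, 234.4]] [[398.8999938964844, 252.5], [466.6000061035156, 253.10000610351562], [429.3999938964844, 234.8000030517578], [425.3999938964844, 234.39999389648438]]
[ 0.52   -0.1344  0.129 ] [0.0001 0.0001]
[ 0.5149 -0.262   0.1328] [0.0013 0.0013]
[ 0.5515 -0.1954  0.1245] [0.001 0.001]
[ 0.5524 -0.187   0.124 ] [0. 0.]
w3 1854.0 [[374, 53], [372, 122], [401, 118], [404, 62]]
w4 1758.0 [[380, 129], [347, 135], [347, 195], [378, 179]]
```

View pics/w4c.png

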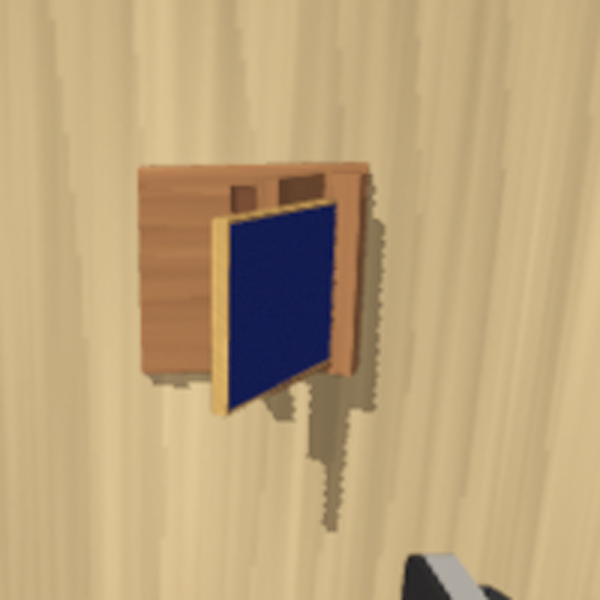

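The blank's blue quad in the w4 crop has corners (230,219), (335,204), (331,361) and (229,410). Its brass top edge is on the left. The corner points of the angle plate and stop triangulate to z 0.129 and 0.126, which matches the expected 0.128 and 0.124. Next I'll triangulate the blank.

```bash
cat > blank.py <<'E'
from h import *
def quad(n):
    # fit the blue region's four sides: lines through the contour points between approx corners
    i,cc=load(n); h=cv2.cvtColor(i,cv2.COLOR_BGR2HSV); m=cv2.inRange(h,(105,120,20),(130,255,150))
    f=8; m=cv2.threshold(cv2.GaussianBlur(cv2.resize(m,None,fx=f,fy=f,interpolation=cv2.INTER_LINEAR),(0,0),4),127,255,0)[1]
    k=max(cv2.findContours(m,0,1)[0],key=cv2.contourArea); a=cv2.approxPolyDP(k,25,True).reshape(-1,2).astype(float)
    a=a[np.argsort(np.arctan2(*(a-a.mean(0)).T[::-1]))]; P=k.reshape(-1,2).astype(float); Ls=[]
    for j in range(4):
        p,q=a[j],a[(j+1)%4]; u=(q-p)/np.linalg.norm(q-p); t=(P-p)@u; d=np.abs((P-p)@[-u[1],u[0]])
        s=P[(d<12)&(t>.1*np.linalg.norm(q-p))&(t<.9*np.linalg.norm(q-p))]
        vx,vy,x,y=cv2.fitLine(s.astype(np.float32),cv2.DIST_HUBER,0,.01,.01).ravel(); Ls.append(np.cross([x,y,1],[x+vx,y+vy,1]))
    C=[np.cross(Ls[j-1],Ls[j]) for j in range(4)]
    return (np.array([c[:2]/c[2] for c in C])+.5)/f-.5,cc
if __name__=="__main__":
    a,ca=quad('w3'); b,cb=quad('w4'); print(a.round(1).tolist(),b.round(1).tolist())
    P=[]
    for j in range(4):
        o,v=ray(a[j],ca);o1,v1=ray(b[j],cb);X,e=tri([(o,v[0]),(o1,v1[0])]);P.append(X);print(X.round(4),np.round(e,4))
    P=np.array(P); print("sides",[np.linalg.norm(P[j]-P[j-1]).round(4) for j in range(4)])
    # order by angle: TL(top,+y), TR(low,+y), BR(low,-y), BL(top,-y)
    t0,l0,l1,t1=P; z=(t0+t1-l0-l1); z/=np.linalg.norm(z); y=(t0+l0-t1-l1); x=np.cross(y,z); x/=np.linalg.norm(x); y=np.cross(z,x)
    print("x",x.round(3),"y",y.round(3),"z",z.round(3),"tilt",np.arctan2(x[2],np.hypot(*x[:2])))
    C=P.mean(0); print("centre",C.round(4)); np.save('blank.npy',np.array([C,x,y,z]))
E
python3 blank.py
```

```text
[[374.1, 52.2], [405.0, 61.4], [400.9, 118.3], [371.2, 122.3]] [[346.6, 134.7], [380.8, 128.2], [378.9, 178.5], [346.6, 195.6]]
[0.4717 0.2136 0.1294] [0.0004 0.0004]
[0.5355 0.2153 0.0383] [0.0004 0.0004]
[0.5388 0.131  0.0332] [0.0002 0.0002]
[0.4743 0.1298 0.1282] [0.0004 0.0004]
sides [np.float64(0.0838), np.float64(0.1112), np.float64(0.0845), np.float64(0.1149)]
x [0.823 0.007 0.568] y [-0.013  1.     0.006] z [-0.568 -0.012  0.823] tilt 0.6038078843840835
centre [0.5051 0.1724 0.0823]
```

Measured tilt is 0.604 (0.61 given), and the face centre is at z = 0.082 (about 0.0815 expected). Both are consistent. Next I'll compute the grasp approach.

```bash
cat > pick.py <<'E'
from h import *
import sys
rot=Ro.from_euler('z',0.009)*Ro.from_euler('y',-0.61)   # blank frame
C=np.array([.5051,.1724,.0815]); O=C-rot.apply([.004,0,.06])
tool=Ro.from_matrix(rot.as_matrix()@np.array([[0,1,0],[1,0,0],[0,0,-1.]]))
print("origin",O.round(4)); go(O+rot.apply([0,0,.085+float(sys.argv[1])]),tool)
E
python3 pick.py 0.09; python3 pick.py 0
```

```text
origin [0.5362 0.1727 0.03  ]
rotvec [-6.1e-01  5.0e-04 -1.0e-04] then shift [-0.0081 -0.1148  0.1707]
origin [0.5362 0.1727 0.03  ]
rotvec [-6.1e-01  5.0e-04 -1.0e-04] then shift [-0.0081 -0.1148  0.2607]
```

To row units: -0.16 rad / 4 = -0.04.

```bash

echo '[[[1,0,0,0,-0.04,0,0],[1,0,0,0,-0.0375,0,0],[1,0,0,0,-0.0375,0,0],[1,0,0,0,-0.0375,0,0],[1,0,0,0,0,0,0]]]' | python3 shift.py
echo '[[[1,-0.064,-0.9184,0,0,0,0],[1,-0.064,-0.9184,0,0,0,0],[1,0,0,0.8,0,0,0],[1,0,0,0.8,0,0,0],[1,0,0,0.8,0,0,0]]]' | python3 shift.py
echo '[[[1,0,0,0.32,0,0,0],[1,0,0,0,0,0,0],[1,0,0,0,0,0,0]]]' | python3 shift.py
python3 pick.py 0; python3 -c "
from h import *
im,c=snap('w5','wrist'); print(manip.state()['joint_pos'].round(2))"
```

```text
time: 4.8
tool_pos: [0.4304, 0.18, 0.3777]
tool_rot: [0.211, 0.671, 0.678, 0.213]
contact_force: [0.0, -0.8, -0.0]
gripper_width: 1.001
grasp_force: 0.0
time: 5.42
tool_pos: [0.4343, 0.1804, 0.1918]
tool_rot: [0.211, 0.673, 0.677, 0.209]
contact_force: [0.2, -0.4, 0.8]
gripper_width: 1.0
grasp_force: 0.0
time: 5.8
tool_pos: [0.4447, 0.1809, 0.1768]
tool_rot: [0.212, 0.672, 0.678, 0.21]
contact_force: [0.2, 0.7, 0.8]
gripper_width: 1.0
grasp_force: 0.0
origin [0.5362 0.1727 0.03  ]
rotvec [-0.0053  0.0058  0.0003] then shift [-0.0091 -0.0092  0.0876]
[ 0.34 -0.67  2.36 -0.25  0.89  0.44]
```

View pics/w5.png

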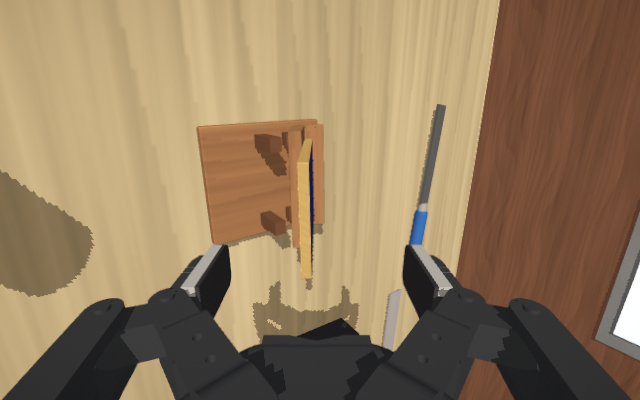

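Edge-on view: the plate's top brass edge is at columns 299–311 (rows 165–278), about 11 px left of the gripper's middle at 316. That agrees with the computed −9 mm in tool y. I'll correct it and go in.

To row units: 0.03 m is 0.48, -0.009 m is -0.144, -0.005 rad / 4 = -0.0013.

```bash

echo '[[[1,-0.144,-0.144,0,-0.0013,0.0013,0],[1,0,0,0.48,0,0,0],[1,0,0,0.48,0,0,0],[1,0,0,0,0,0,0]]]' | python3 shift.py
python3 pick.py 0; python3 - <<'E'
from h import *
i,c=snap('w6','wrist'); s=manip.state(); r=R(s['tool_rot'])
# brass top edge columns along rows near the pads, expected mid plane at tool y=0
h=cv2.cvtColor(cv2.cvtColor(i,cv2.COLOR_RGB2BGR),cv2.COLOR_BGR2HSV); print(i[:,:,0].shape)
m=cv2.inRange(h,(15,90,120),(28,200,255)); cv2.imwrite('pics/w6m.png',m)
for row in(200,230,260,290):
    print(row,proj(s['tool_pos']+r.apply([[ .0,-.004,.0],[0,.004,0]]),c).round(1).tolist(), i[row,285:335:5].tolist())
cv2.imwrite('pics/w6c.png',cv2.resize(i[150:350,180:460],None,fx=2.5,fy=2.5)[:,:,::-1])
E
```

```text
time: 6.35
tool_pos: [0.4703, 0.1721, 0.1198]
tool_rot: [0.211, 0.671, 0.678, 0.211]
contact_force: [0.2, -0.5, 0.4]
gripper_width: 1.005
grasp_force: 0.0
origin [0.5362 0.1727 0.03  ]
rotvec [-0.0043  0.0015  0.0017] then shift [-0.      0.0026  0.0263]
(400, 640)
200 [[310.5, 246.5], [325.6, 246.6]] [[149, 102, 65], [150, 102, 66], [150, 102, 65], [165, 114, 73], [178, 124, 80], [178, 124, 80], [215, 174, 101], [215, 174, 102], [212, 172, 100], [141, 104, 102]]
230 [[310.5, 246.5], [325.6, 246.6]] [[161, 112, 73], [149, 102, 66], [106, 69, 47], [171, 118, 76], [180, 126, 81], [179, 126, 81], [214, 173, 100], [212, 171, 99], [217, 176, 102], [140, 104, 102]]
260 [[310.5, 246.5], [325.6, 246.6]] [[131, 112, 80], [125, 107, 78], [131, 112, 81], [160, 127, 89], [180, 126, 81], [180, 126, 81], [210, 169, 97], [211, 171, 99], [214, 173, 99], [162, 139, 109]]
290 [[310.5, 246.5], [325.6, 246.6]] [[201, 177, 132], [196, 171, 127], [200, 175, 130], [211, 187, 140], [196, 171, 126], [193, 168, 124], [193, 155, 92], [209, 169, 98], [214, 173, 100], [160, 137, 108]]
```

View pics/w6c.png

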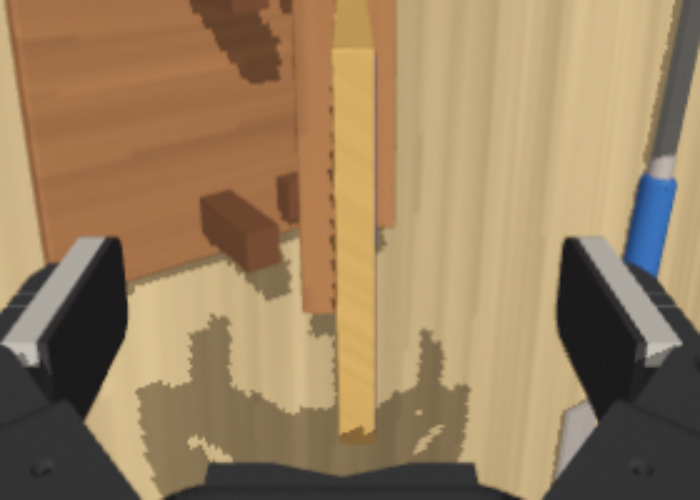

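The plate's top edge spans crop columns 333–376 (full 313–330, mid 322), against the gripper centreline projected at 318. So the plate sits 2 mm to +tool-y, as computed. I'll shift, advance 26 mm and close.

To row units: 0.0263 m is 0.4208, 0.0022 m is 0.0352, -0.004 rad / 4 = -0.001.

```bash

echo '[[[1,0,0.0352,0,-0.001,0.0004,0.0004],[1,0,0,0.4208,0,0,0],[1,0,0,0,0,0,0],[1,0,0,0,0,0,0]]]' | python3 shift.py
python3 pick.py 0
echo '[[[0,0,0,0,0,0,0],[0,0,0,0,0,0,0],[0,0,0,0,0,0,0],[0,0,0,0,0,0,0],[0,0,0,0,0,0,0]]]' | python3 shift.py
echo '[[[0,0,0,0,0,0,0],[0,0,0,0,0,0,0],[0,0,0,0,0,0,0]]]' | python3 shift.py
```

```text
time: 6.9
tool_pos: [0.488, 0.1729, 0.1018]
tool_rot: [0.212, 0.671, 0.677, 0.215]
contact_force: [0.9, 1.0, -0.0]
gripper_width: 1.004
grasp_force: 0.0
origin [0.5362 0.1727 0.03  ]
rotvec [ 0.0043 -0.0015  0.0001] then shift [-0.0006 -0.0016  0.0015]
time: 7.52
tool_pos: [0.4876, 0.1726, 0.1005]
tool_rot: [0.212, 0.671, 0.678, 0.214]
contact_force: [-4.2, -0.1, 3.8]
gripper_width: 0.085
grasp_force: 58.9
time: 7.9
tool_pos: [0.4876, 0.1726, 0.1005]
tool_rot: [0.212, 0.671, 0.678, 0.214]
contact_force: [-5.4, 0.3, 5.0]
gripper_width: 0.086
grasp_force: 59.1
```

Gripped: width 7 mm, pad force 59 N. Now lift clear and turn it upright.

To row units: -0.045 m is -0.72, -0.04 m is -0.64.

```bash

echo '[[[0,0,0,-0.32,0,0,0],[0,0,0.272,-0.64,0,0,0],[0,0,0.48,-0.72,0,0,0],[0,0,0.48,-0.72,0,0,0],[0,0,0.48,-0.72,0,0,0]]]' | python3 shift.py
echo '[[[0,0,0,0,0.0388,0,0],[0,0,0,0,0.0388,0,0],[0,0,0,0,0.0375,0,0],[0,0,0,0,0.0375,0,0],[0,0,0,0,0,0,0]]]' | python3 shift.py
cat > place.py <<'E'
from h import *
import sys
psi=-0.032; rot=Ro.from_euler('z',psi); O=np.array([.5202,-.2401,.05])
tool=Ro.from_matrix(rot.as_matrix()@np.array([[0,1,0],[1,0,0],[0,0,-1.]]))
a=[float(v) for v in sys.argv[1:4]]
go(O+rot.apply([a[0],a[1],.0857+a[2]]),tool)
E
python3 place.py 0.03 -0.03 0.1
```

```text
time: 8.52
tool_pos: [0.4614, 0.1718, 0.3187]
tool_rot: [0.21, 0.672, 0.678, 0.211]
contact_force: [-0.3, -0.1, -6.5]
gripper_width: 0.083
grasp_force: 60.8
time: 9.15
tool_pos: [0.4639, 0.1717, 0.3178]
tool_rot: [-0.001, 0.704, 0.71, -0.001]
contact_force: [-0.3, 0.0, -6.7]
gripper_width: 0.084
grasp_force: 60.6
rotvec [-0.0025  0.0007  0.0401] then shift [-0.4398  0.0994  0.0821]
```

To row units: -0.055 m is -0.88, 0.0124 m is 0.1984, 0.04 rad / 4 = 0.01.

```bash

echo '[[[0,0,0,-0.32,0,0,0.01],[0,-0.88,0.1984,0,0,0,0],[0,-0.88,0.1984,0,0,0,0],[0,-0.88,0.1984,0,0,0,0],[0,-0.88,0.1984,0,0,0,0]]]' | python3 shift.py
echo '[[[0,-0.88,0.1984,0,0,0,0],[0,-0.88,0.1984,0,0,0,0],[0,-0.88,0.1984,0,0,0,0],[0,-0.88,0.1984,0,0,0,0],[0,0,0,0,0,0,0]]]' | python3 shift.py
echo '[[[0,0,0,0.8,0,0,0],[0,0,0,0.8,0,0,0],[0,0,0,0,0,0,0],[0,0,0,0,0,0,0]]]' | python3 shift.py
python3 place.py 0 0 0
python3 - <<'E'
from h import *
i,c=snap('s1','side'); cv2.imwrite('pics/s1c.png',cv2.resize(i[150:400,200:500],None,fx=2.4,fy=2.4,interpolation=cv2.INTER_CUBIC)[:,:,::-1])
i,c=snap('t1','top'); i,c=snap('w7','wrist')
print(manip.state()['joint_pos'].round(2))
E
```

```text
time: 9.78
tool_pos: [0.5052, -0.0504, 0.3402]
tool_rot: [0.001, 0.718, 0.696, 0.002]
contact_force: [0.6, 0.4, -6.5]
gripper_width: 0.089
grasp_force: 60.6
time: 10.4
tool_pos: [0.5479, -0.2734, 0.3389]
tool_rot: [0.0, 0.719, 0.695, 0.0]
contact_force: [-0.2, 1.3, -7.3]
gripper_width: 0.081
grasp_force: 60.5
time: 10.9
tool_pos: [0.5498, -0.2702, 0.2434]
tool_rot: [0.002, 0.717, 0.697, 0.002]
contact_force: [0.0, -1.1, -5.4]
gripper_width: 0.089
grasp_force: 60.6
rotvec [0.0053 0.0009 0.0024] then shift [ 0.0291 -0.0305  0.1077]
[-0.58  0.01  1.63  0.    1.49 -0.55]
```

View pics/s1c.png

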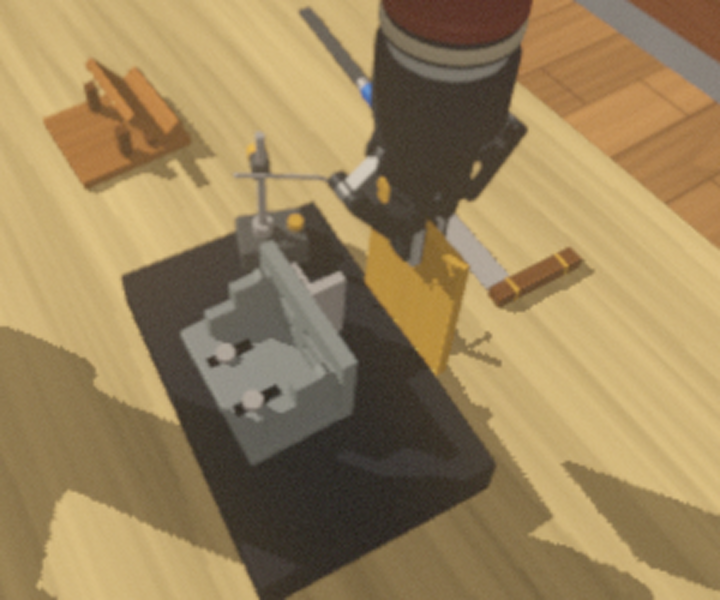

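The plate hangs upright, bare back towards the angle plate, +x and −y of the corner. The gauge is clear and the rest is empty. Now descend to just above the granite, then touch.

To row units: 0.04 m is 0.64, 0.02 m is 0.32, 0.012 rad / 4 = 0.003.

```bash

echo '[[[0,0,0,0.64,0.003,0,0.0005],[0,0,0,0.64,0,0,0],[0,0,0,0.32,0,0,0],[0,0,0,0,0,0,0]]]' | python3 shift.py
python3 place.py 0 0 0
echo '[[[0,0,0,0.048,0,0,0],[0,0,0,0,0,0,0]]]' | python3 shift.py
echo '[[[0,0,0,0.032,0,0,0],[0,0,0,0,0,0,0]]]' | python3 shift.py
echo '[[[0,0,0,0.016,0,0,0],[0,0,0,0,0,0,0]]]' | python3 shift.py
python3 place.py 0 0 0
```

```text
time: 11.55
tool_pos: [0.5483, -0.2702, 0.1407]
tool_rot: [-0.005, 0.718, 0.696, -0.003]
contact_force: [0.1, 0.4, -6.0]
gripper_width: 0.085
grasp_force: 60.4
rotvec [-0.0112 -0.0019 -0.0004] then shift [ 0.0292 -0.0291  0.005 ]
time: 11.8
tool_pos: [0.5498, -0.2711, 0.1405]
tool_rot: [-0.002, 0.718, 0.696, -0.003]
contact_force: [0.2, 0.9, -6.6]
gripper_width: 0.089
grasp_force: 60.4
time: 12.05
tool_pos: [0.5488, -0.2705, 0.1366]
tool_rot: [-0.004, 0.718, 0.696, -0.003]
contact_force: [-0.2, 0.3, -8.2]
gripper_width: 0.087
grasp_force: 60.5
time: 12.3
tool_pos: [0.5489, -0.2705, 0.1361]
tool_rot: [-0.003, 0.718, 0.696, -0.003]
contact_force: [-0.0, 1.8, -3.6]
gripper_width: 0.083
grasp_force: 61.2
rotvec [-0.009  -0.0007 -0.0003] then shift [ 0.0294 -0.0297  0.0004]
```

To row units: 0.001 m is 0.016.

```bash

for k in 1; do echo '[[[0,0,0,0.016,0,0,0],[0,0,0,0,0,0,0]]]' | python3 shift.py; done
echo '[[[0,0,0,0.016,0,0,0],[0,0,0,0,0,0,0]]]' | python3 shift.py
python3 -c "
from h import *
s=manip.state();print(s['tool_pos'].round(4),s['contact_force'].round(1),s['ft_torque'].round(2))"
```

```text
time: 12.55
tool_pos: [0.5492, -0.2704, 0.1361]
tool_rot: [-0.003, 0.718, 0.696, -0.003]
contact_force: [-2.9, 4.6, 5.0]
gripper_width: 0.081
grasp_force: 62.4
time: 12.8
tool_pos: [0.5494, -0.2704, 0.1361]
tool_rot: [-0.003, 0.718, 0.696, -0.003]
contact_force: [-4.2, 5.4, 9.0]
gripper_width: 0.083
grasp_force: 63.1
[ 0.5494 -0.2704  0.1361] [-4.2  5.4  9. ] [ 0.84  1.01 -0.13]
```

Contact on the granite was found at TCP z ≈ 0.136, as predicted. I'll lift slightly and move to about 4 mm from both stops.

To row units: -0.013 m is -0.208, -0.012 m is -0.192.

```bash

echo '[[[0,0,0,-0.08,0,0,0],[0,0.208,-0.208,0,0,0,0],[0,0.192,-0.192,0,0,0,0],[0,0,0,0,0,0,0],[0,0,0,0,0,0,0]]]' | python3 shift.py
python3 place.py 0 0 0
echo '[[[0,0.016,-0.016,0,0,0,0],[0,0,0,0,0,0,0]]]' | python3 shift.py
echo '[[[0,0,-0.024,0,0,0,0],[0,0,0,0,0,0,0]]]' | python3 shift.py
python3 place.py 0 0 0
```

```text
time: 13.42
tool_pos: [0.5245, -0.2449, 0.1378]
tool_rot: [-0.004, 0.718, 0.696, -0.003]
contact_force: [-0.2, 0.2, -6.9]
gripper_width: 0.082
grasp_force: 60.5
rotvec [-0.0098 -0.0006 -0.0004] then shift [ 0.0047 -0.0044  0.0021]
time: 13.68
tool_pos: [0.5237, -0.2438, 0.1385]
tool_rot: [-0.004, 0.718, 0.696, -0.003]
contact_force: [-0.3, 0.3, -7.5]
gripper_width: 0.086
grasp_force: 60.5
time: 13.92
tool_pos: [0.522, -0.2436, 0.1386]
tool_rot: [-0.004, 0.718, 0.696, -0.003]
contact_force: [0.3, -0.2, -6.9]
gripper_width: 0.077
grasp_force: 60.5
rotvec [-0.0096 -0.0008 -0.0004] then shift [ 0.0035 -0.0019  0.0029]
```

Units first: shifts go in shares of 62.5 mm and turns go in shares of 4 rad. So 0.0025 m is 0.04.

```bash

P(){ python3 -c "
from h import *
s=manip.state();print(s['time'],s['tool_pos'].round(4),s['contact_force'].round(1),s['ft_torque'].round(2),R(s['tool_rot']).as_matrix()[:,2].round(4))"; }
echo '[[[0,0,0,0.04,0,0,0],[0,0,0,0,0,0,0]]]' | python3 shift.py >/dev/null; P
echo '[[[0,0,-0.016,0,0,0,0],[0,0,0,0,0,0,0]]]' | python3 shift.py >/dev/null; P
echo '[[[0,0,-0.016,0,0,0,0],[0,0,0,0,0,0,0]]]' | python3 shift.py >/dev/null; P
echo '[[[0,0,-0.016,0,0,0,0],[0,0,0,0,0,0,0]]]' | python3 shift.py >/dev/null; P
```

```text
14.175 [ 0.5222 -0.2436  0.1362] [-0.2  0.1 -6.2] [-0.06 -0.02 -0.03] [-0.0092  0.001  -1.    ]
14.425 [ 0.5212 -0.2436  0.1362] [ 0.8  0.5 -8. ] [-0.15 -0.3  -0.04] [-0.0088  0.001  -1.    ]
14.675 [ 0.5207 -0.2436  0.1362] [ 3.3 -0.4 -8.8] [-0.18 -1.05 -0.14] [-7.4e-03  8.0e-04 -1.0e+00]
14.925 [ 0.5205 -0.2436  0.1363] [  8.1  -1.7 -12. ] [-0.2  -1.67 -0.14] [-5.1e-03  5.0e-04 -1.0e+00]
```

The back touches the face at x ≈ 0.5205, as predicted. Now +y to the stop in small steps.

To row units: 0.0015 m is 0.024.

```bash

P(){ python3 -c "
from h import *
s=manip.state();print(s['time'],s['tool_pos'].round(4),s['contact_force'].round(1),s['ft_torque'].round(2),R(s['tool_rot']).as_matrix()[:,2].round(4))"; }
echo '[[[0,0.024,0,0,0,0,0],[0,0,0,0,0,0,0]]]' | python3 shift.py >/dev/null; P
echo '[[[0,0.016,0,0,0,0,0],[0,0,0,0,0,0,0]]]' | python3 shift.py >/dev/null; P
echo '[[[0,0.016,0,0,0,0,0],[0,0,0,0,0,0,0]]]' | python3 shift.py >/dev/null; P
echo '[[[0,0.016,0,0,0,0,0],[0,0,0,0,0,0,0]]]' | python3 shift.py >/dev/null; P
```

```text
15.175 [ 0.5206 -0.243   0.1367] [  7.   -2.6 -11.2] [-0.78 -1.42 -0.12] [-0.0052 -0.0018 -1.    ]
15.425 [ 0.5206 -0.2424  0.1371] [  7.1  -3.2 -10. ] [-0.82 -1.34 -0.1 ] [-0.0052 -0.0026 -1.    ]
15.675 [ 0.5207 -0.2415  0.1373] [ 5.3 -4.3 -8.5] [-0.83 -1.22 -0.07] [-0.0052 -0.0027 -1.    ]
15.925 [ 0.5207 -0.2405  0.1375] [ 6.  -3.3 -7.4] [-0.84 -1.16 -0.1 ] [-0.0052 -0.0028 -1.    ]
```

To row units: 0.0015 m is 0.024.

```bash

P(){ python3 -c "
from h import *
s=manip.state();print(s['time'],s['tool_pos'].round(4),s['contact_force'].round(1),s['ft_torque'].round(2),R(s['tool_rot']).as_matrix()[:,2].round(4))"; }
echo '[[[0,0,0,0.024,0,0,0],[0,0,0,0,0,0,0]]]' | python3 shift.py >/dev/null; P
echo '[[[0,0.016,0,0,0,0,0],[0,0,0,0,0,0,0]]]' | python3 shift.py >/dev/null; P
echo '[[[0,0.016,0,0,0,0,0],[0,0,0,0,0,0,0]]]' | python3 shift.py >/dev/null; P
echo '[[[0,0.016,0,0,0,0,0],[0,0,0,0,0,0,0]]]' | python3 shift.py >/dev/null; P
```

```text
16.175 [ 0.5207 -0.2402  0.1365] [ 4.5 -3.  -4.8] [-0.56 -1.05 -0.04] [-0.0053 -0.002  -1.    ]
16.425 [ 0.5207 -0.24    0.1365] [ 5.2 -6.3 -4.8] [-1.01 -1.08 -0.12] [-0.0051 -0.004  -1.    ]
16.675 [ 0.5207 -0.24    0.1367] [ 6.  -8.4 -5.6] [-1.49 -1.05 -0.06] [-0.0051 -0.006  -1.    ]
16.925 [ 0.5207 -0.2398  0.1368] [  5.9 -10.4  -7. ] [-1.98 -1.06 -0.11] [-0.0049 -0.008  -1.    ]
```

The stop touches at y ≈ −0.240, as predicted. The tool rolls slightly under the push, so I'll correct that roll, then bear down and press more.

To row units: 0.008 rad / 4 = 0.002.

```bash

P(){ python3 -c "
from h import *
s=manip.state();print(s['time'],s['tool_pos'].round(4),s['contact_force'].round(1),s['ft_torque'].round(2),R(s['tool_rot']).as_matrix()[:,2].round(4))"; }
echo '[[[0,0,0,0,0,0.002,0],[0,0,0,0,0,0,0]]]' | python3 shift.py >/dev/null; P
echo '[[[0,0,0,0.024,0,0.001,0],[0,0,0,0,0,0,0]]]' | python3 shift.py >/dev/null; P
echo '[[[0,0,0,0.024,0,0,0],[0,0,0,0,0,0,0]]]' | python3 shift.py >/dev/null; P
echo '[[[0,0,-0.016,0.016,0,0,0],[0,0,0,0,0,0,0]]]' | python3 shift.py >/dev/null; P
echo '[[[0,0,-0.016,0,0,0,0],[0,0,0,0,0,0,0]]]' | python3 shift.py >/dev/null; P
```

```text
17.175 [ 0.5207 -0.2398  0.1367] [ 4.  -9.4 -6.2] [-1.97 -1.05 -0.09] [-4.6e-03  4.0e-04 -1.0e+00]
17.425 [ 0.5208 -0.2399  0.1363] [ 3.1 -9.  -1.2] [-1.71 -0.64 -0.03] [-0.0046  0.0041 -1.    ]
17.675 [ 0.5209 -0.2399  0.136 ] [ 1.1 -7.3  2.9] [-1.54 -0.27 -0.05] [-0.0045  0.0039 -1.    ]
17.925 [ 0.5208 -0.2399  0.136 ] [ 1.6 -6.6  5. ] [-1.41 -0.46 -0.06] [-0.0021  0.0035 -1.    ]
18.175 [ 0.5208 -0.2399  0.136 ] [ 7.2 -7.8  1.5] [-1.51 -0.99 -0.  ] [ 7.0e-04  3.2e-03 -1.0e+00]
```

To row units: 0.002 m is 0.032.

```bash

P(){ python3 -c "
from h import *
s=manip.state();print(s['time'],s['tool_pos'].round(4),s['contact_force'].round(1),s['ft_torque'].round(2),R(s['tool_rot']).as_matrix()[:,2].round(4))"; }
echo '[[[0,0,0,0.032,0,0,0],[0,0,0,0,0,0,0]]]' | python3 shift.py >/dev/null; P
echo '[[[0,0,0,0.032,0,0,0],[0,0,0,0,0,0,0]]]' | python3 shift.py >/dev/null; P
echo '[[[0,0,-0.016,0,0,0,0],[0,0,0,0,0,0,0]]]' | python3 shift.py >/dev/null; P
echo '[[[0,0.016,-0.016,0,0,0,0],[0,0,0,0,0,0,0]]]' | python3 shift.py >/dev/null; P
python3 - <<'E'
from h import *
i,c=snap('w8','wrist'); j,d=snap('s2','side')
o=np.vstack([cv2.resize(i[60:360,140:540],(640,480))[:300], cv2.resize(j[190:340,200:520],(640,300),interpolation=cv2.INTER_CUBIC)])
cv2.imwrite('pics/c8.png',o[:,:,::-1])
E
```

```text
18.425 [ 0.5208 -0.2399  0.136 ] [ 2.1 -5.5 10.8] [-1.06 -0.19 -0.05] [ 1.0e-04  3.2e-03 -1.0e+00]
18.675 [ 0.5211 -0.24    0.1359] [-1.4 -2.8 19.5] [-0.79  0.45 -0.02] [ 3.0e-04  2.9e-03 -1.0e+00]
18.925 [ 0.5209 -0.2399  0.1359] [ 2.4 -3.7 16.9] [-0.76 -0.04 -0.02] [ 0.0027  0.0026 -1.    ]
19.175 [ 0.5209 -0.24    0.136 ] [ 6.6 -7.2 13.1] [-1.24 -0.62 -0.06] [ 5.7e-03 -1.0e-04 -1.0e+00]
```

View pics/c8.png

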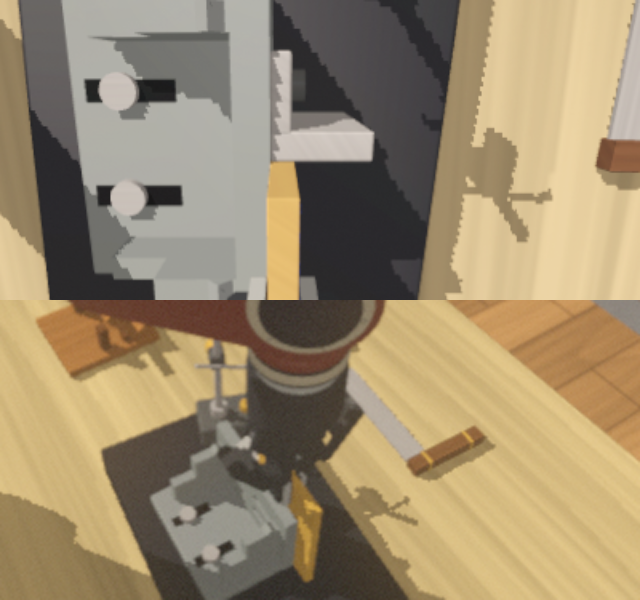

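The plate is up against the face, with its +y edge at the stop face (wrist view, plate top at crop (285,170), stop leg at (325,145)). The tool tilt drifts by +6 mrad as I push, so I'll restore a slight bottom-in tilt and watch the reaction.

To row units: 0.003 rad / 4 = 0.0008.

```bash

P(){ python3 -c "
from h import *
s=manip.state();print(s['time'],s['tool_pos'].round(4),s['contact_force'].round(1),s['ft_torque'].round(2),R(s['tool_rot']).as_matrix()[:,2].round(4))"; }
echo '[[[0,0,0,0,0.0008,0,0],[0,0,0,0,0,0,0]]]' | python3 shift.py >/dev/null; P
echo '[[[0,0,0,0,0.0008,0,0],[0,0,0,0,0,0,0]]]' | python3 shift.py >/dev/null; P
echo '[[[0,0,0,0,0.0008,0,0],[0,0,0,0,0,0,0]]]' | python3 shift.py >/dev/null; P
echo '[[[0,0,0,0,0.0008,0,0],[0,0,0,0,0,0,0]]]' | python3 shift.py >/dev/null; P
echo '[[[0,0,0,0,0,0,0],[0,0,0,0,0,0,0]]]' | python3 shift.py >/dev/null; P
```

```text
19.525 [ 0.5209 -0.24    0.136 ] [ 6.4 -7.8 14.5] [-1.22 -0.69 -0.05] [ 2.5e-03  3.0e-04 -1.0e+00]
19.775 [ 0.5208 -0.24    0.1359] [ 5.8 -7.  13.7] [-1.12 -0.71 -0.04] [-6.e-04  6.e-04 -1.e+00]
20.025 [ 0.5208 -0.24    0.136 ] [ 3.7 -7.  14. ] [-1.21 -0.84 -0.03] [-3.6e-03  7.0e-04 -1.0e+00]
20.275 [ 0.5207 -0.2399  0.136 ] [ 3.  -6.3 14.5] [-1.16 -0.91 -0.08] [-6.6e-03  9.0e-04 -1.0e+00]
20.525 [ 0.5207 -0.2399  0.1359] [ 2.7 -6.9 14.2] [-1.12 -0.96 -0.02] [-6.5e-03  9.0e-04 -1.0e+00]
```

To row units: -0.004 m is -0.064.

```bash
cat > p.py <<'E'
from h import *
s=manip.state();F=s['contact_force'];T=s['ft_torque'];p=s['tool_pos']
zx=p[2]-(-(T[1]+.14*F[0])/F[0]); zy=p[2]-(T[0]-.14*F[1])/F[1]
print(round(s['time'],2),p.round(4),F.round(1),T.round(2),R(s['tool_rot']).as_matrix()[:,2].round(4)[:2],"zc x,y",zx.round(3),zy.round(3))
E
echo '[[[0,0,0,-0.064,0,0,0],[0,0,0,0,0,0,0]]]' | python3 shift.py >/dev/null; python3 p.py
echo '[[[0,0,-0.016,0,0,0,0],[0,0,0,0,0,0,0]]]' | python3 shift.py >/dev/null; python3 p.py
echo '[[[0,0,-0.016,0,0,0,0],[0,0,0,0,0,0,0]]]' | python3 shift.py >/dev/null; python3 p.py
echo '[[[0,0,-0.016,0,0,0,0],[0,0,0,0,0,0,0]]]' | python3 shift.py >/dev/null; python3 p.py
```

```text
20.77 [ 0.5206 -0.2398  0.1361] [ 12.7 -10.6  -1.9] [-2.   -2.4  -0.03] [-0.006  0.001] zc x,y 0.087 0.087
21.02 [ 0.5206 -0.2398  0.1361] [ 16.6 -11.2  -4.1] [-2.01 -2.9  -0.1 ] [-0.0034  0.0007] zc x,y 0.101 0.096
21.27 [ 0.5205 -0.2398  0.1361] [ 19.5 -12.3  -6.5] [-2.12 -3.56 -0.07] [-0.0009  0.0004] zc x,y 0.094 0.103
21.52 [ 0.5204 -0.2398  0.1362] [ 22.2 -12.5  -9.1] [-2.1  -4.17 -0.1 ] [0.0016 0.0001] zc x,y 0.088 0.108
```

With the down force eased, the pushes read Fx 22 N and Fy 12 N, and both reactions act mid-height on the stops (z 0.088 and 0.108). So it is flush. Now bear down while keeping the side pushes.

To row units: 0.002 m is 0.032, -0.0005 m is -0.008, 0.001 rad / 4 = 0.0003.

```bash

echo '[[[0,0.008,-0.008,0.032,0.0003,0.0003,0],[0,0,0,0,0,0,0]]]' | python3 shift.py >/dev/null; python3 p.py
echo '[[[0,0.008,-0.008,0.032,0.0003,0.0003,0],[0,0,0,0,0,0,0]]]' | python3 shift.py >/dev/null; python3 p.py
echo '[[[0,0.008,-0.008,0.032,0.0003,0.0003,0],[0,0,0,0,0,0,0]]]' | python3 shift.py >/dev/null; python3 p.py
```

```text
21.77 [ 0.5204 -0.2398  0.1361] [ 19.9 -11.5  -1.6] [-1.97 -3.71 -0.08] [ 0.0017 -0.0001] zc x,y 0.09 0.104
22.02 [ 0.5205 -0.2399  0.1361] [ 18.3 -10.9   5.3] [-1.84 -3.3  -0.05] [ 0.002  -0.0004] zc x,y 0.096 0.107
22.27 [ 0.5205 -0.2399  0.136 ] [ 15.  -11.3  10.5] [-1.73 -2.95 -0.09] [ 0.0023 -0.0006] zc x,y 0.079 0.124
```

To row units: 0.0015 m is 0.024, 0.001 m is 0.016, 0.004 rad / 4 = 0.001.

```bash

echo '[[[0,0.016,-0.0128,0.024,0.0003,0.001,0],[0,0,0,0,0,0,0]]]' | python3 shift.py >/dev/null; python3 p.py
echo '[[[0,0,0,0,0,0,0],[0,0,0,0,0,0,0],[0,0,0,0,0,0,0],[0,0,0,0,0,0,0]]]' | python3 shift.py | tail -2; python3 p.py
python3 - <<'E'
from h import *
i,c=snap('w9','wrist'); j,d=snap('t2','top')
o=np.vstack([cv2.resize(i[60:220,200:520],(640,320),interpolation=cv2.INTER_CUBIC), cv2.resize(j[100:310,190:510],(640,280*3//2))[:280]])
cv2.imwrite('pics/c9.png',o[:,:,::-1])
E
```

```text
22.52 [ 0.5205 -0.2398  0.136 ] [ 16.1 -12.7  15. ] [-2.02 -2.89 -0.07] [0.0036 0.0009] zc x,y 0.096 0.116
gripper_width: 0.081
grasp_force: 64.2
23.02 [ 0.5205 -0.2398  0.136 ] [ 14.8 -12.3  14.1] [-2.02 -2.89 -0.1 ] [0.0036 0.0008] zc x,y 0.081 0.111
```

View pics/c9.png

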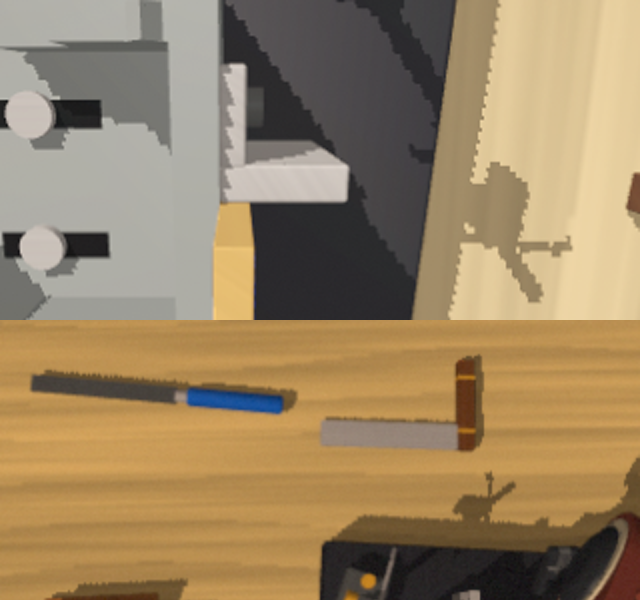

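The plate is tight to the face (no gap at crop column 218) and under the stop leg (row 203). The gauge, square and file are undisturbed, and the forces are steady at about 15, 12 and 21 N (x, y, down). Handing in.

```bash
python3 -c "
from plant import manip, grab_frame, camera_params, job_done
print(job_done())"
```

```text
the job is handed in; nothing more can be done
None
```

The blank is standing upright in the corner, back flat to the angle plate and side edge against the end stop. It is still gripped and was handed in at about 23 s, bearing down with about 21 N and pushed with about 15 N against the plate and 12 N against the stop; the gauge, square and file were not moved.

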